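Fasten the grooming case on the wash-basin ledge

ROBOT

A 7-joint arm with a two-finger parallel gripper is mounted at the origin on the work surface. World frame = base frame: x ahead of the robot, y to its left, z up, the work surface at z = 0. Lengths are in mm, angles in rad, forces in N, time in s.
With the tool pointing down it reaches from about 400 to 875 mm from the base axis. Payload 19.3 kg.
Tool frame: the origin (TCP) lies at the very end of the fingers, on their centre line; the grasp point (between the pads) lies 19 mm behind it (grip_point_offset is the z of the grasp point in the tool frame, in mm); z points along the fingers, x is the direction in which the jaws open and shut, and the axes are right-handed (so a half turn about z gives the same grasp; the last joint's range is limited). The gripper opens to 85 mm and grips with 20 to 120 N. Pads are 22 mm wide; open, the fingers measure 114 mm over their backs; the gripper's body (76 mm by 85 mm) begins 54 mm behind the grasp point. The pads swing forward as they close: fully open they stand 13 mm farther back than shut.
Start: joints at [-1.419, 0.521, -0.036, 1.599, 0.021, 1.021, -0.113], TCP at [137.511, 609.676, 204.091] pointing down, gripper open.
Joint ranges: [-2.91, 2.91], [-0.3, 2.13], [-1.5, 1.42], [0.17, 2.43], [-1.26, 4.41], [0.16, 1.93], [-2.52, 2.52]. Speed limits (rad/s): [1.89, 1.89, 2.39, 2.39, 3.01, 3.01, 3.01].

INTERFACE

Orientations are given as a 3x3 rotation matrix whose columns are the frame's x, y, z axes.
In Python, from workcell import movep, movel, goto_joints, open_gripper, clamp, wait, inverse_kinematics, read_state, camera, PlanningError, finish_job, grip_point_offset gives the robot as it stands. Calls block until the motion is done:
- movep(position, orientation): joint-space move of the TCP to a pose.
- movel(position, frame=None, max_speed=150, guard=None): straight line of the TCP; frame=None keeps the orientation; max_speed is the mean speed in mm/s. With guard (N) it stops when the force on the tool has changed by that much, and returns True; else False.
- goto_joints(angles): joint-space move.
- open_gripper() and clamp(): open the fingers fully, or close them until they stop; the grip force is fixed at half the most.
- wait(seconds).
- inverse_kinematics(position, orientation): joint angles nearest the present ones, or None.
- read_state(): the state.
- camera(name): name is "scene" or "top"; returns a dict with "image" (420x560x3 uint8, blue, green, red), "range_z" (420x560 float32, mm along the optical axis (not along the pixel's ray), 0 where there is no reading), "fx", "fy", "cx", "cy" (pixels), "cam_to_world" (4x4, takes a point from camera to world coordinates). Camera axes: x right, y up, looking along -z (the intrinsics and any distortion apply to the point x, -y, -z); pixel columns grow to the right and rows downward; lengths in mm; the calibration is good to about 2 mm. A picture is of the moment at which its call begins.
A pose or a line that the arm cannot do raises PlanningError and nothing moves.
- finish_job(): hands the job in, once; it reports no verdict.
The state is a dict: "time": time; "qpos": joint angles; "qvel": joint speeds; "joint_efforts": joint torques, N m; "eef_pos": TCP position; "tool_rot": TCP orientation; "ft_force": force on the tool from outside, world axes, zero at the start; "torque": the same for the moment, N m; "finger_gap": finger opening in mm.
Only numpy, scipy, OpenCV 4.12 (cv2) and the standard library are available. Lean on these libraries where they do the work, as an engineer would, in place of code of your own. Each camera call takes 0.05 s, during which the arm holds its last target.

TASK

The aluminium grooming case on the ledge is shut but not fastened. Swing its open steel clamp strap, which stands up at one side, over the lid with the back of a finger or a fingertip until it lies flat, then push the black cam lever fully down across the end of the strap, and let go of both. Only push: do not pinch, lift or shift the case, and leave everything around it and on it where it is.

Things in the scene. Friction and masses are not known exactly. Their poses are not given: they have to be found in the camera images.
- case: Aluminium case, loose on the ledge on rubber feet, about 1.6 to 2.5 kg (a sideways push of roughly 8 to 18 N makes it slide). 200 mm along its x, 180 mm along its y, lid top 65 mm above its origin; origin at the centre of its underside, z up. Its strap is hinged at the middle of its +y side and stands open, leaning outwards (to +y); its cam lever stands raised on the lid near the -y side.
- strap (a joint): Opening angle of the clamp strap: 0 = lying flat over the lid (end stop), 1.57 = upright, about 1.7 to 1.95 at the start (leaning outwards past upright, to the case's +y). It turns in the plane x = 0 of the case. Stiff hinge (0.12 N m of friction): it stays where it is left and does not fall shut by itself.
- strap_hinge (a point): Point on the strap's hinge axis, in the middle of its width: at (0, 95, 70) mm in the case's frame. The axis is along the case's x.
- strap_tip (a point): Free end of the strap, mid thickness, 155 mm from the hinge. The strap is a flat steel bar 5 mm thick, 24 mm wide, its last 25 mm 16 mm wide. When flat it points along the case's -y, its top 72.5 mm above the ledge and its tip at (0, -60, 70) mm in the case's frame.
- cam_lever (a joint): Angle of the cam lever: 0 = fully down, level across the end of the strap (end stop), 1.57 = upright, about 1.25 to 1.6 at the start. It turns in the plane y = -48 mm of the case. Stiff (0.25 N m of friction): it stays where it is left.
- lever_pivot (a point): Point on the cam lever's axis: at (-45, -48, 80) mm in the case's frame. The axis is along the case's y.
- lever_tip (a point): Free end of the black cam lever, mid thickness, 85 mm from the pivot. The bar is 10 mm thick and 10 mm wide, its last 34 mm a paddle 18 mm wide. When down it points along the case's +x, its top 85 mm above the ledge and its tip at (40, -48, 80) mm in the case's frame.
- tin: Small round metal tin, 42 mm across and 17 mm high, loose on the case's lid, in the half towards +x. Origin under its centre. Bystander.
- trimmer: Black trimmer lying down, 155 mm long (its x), 40 mm wide, about 43 mm high with the two clear guard combs clipped onto it. Origin under its middle. Bystander.
- comb: Steel mustache comb lying flat, 110 x 27 x 4 mm, long side along its x. Origin under its middle. Bystander.
- brush: Small wooden brush, 85 x 38 x 30 mm, long side along its x. Origin under its middle. Bystander.
- jar: Closed amber glass jar, 52 mm across and 50 mm high. Origin under its centre. Bystander.
- tumbler: White ceramic tumbler, 68 mm across and 85 mm high, open at the top. Origin under its centre. Bystander.
- soap_dish: White soap dish with a bar of soap, 115 x 80 x 34 mm, long side along its x. Origin under its centre. Bystander.

How it is judged:
By the outcome, as a careful person would: the job done as asked, in the order asked, and still so for the second after the job is handed in, with the robot touching nothing.
It also fails if it takes over 48 s, if anything falls off the work surface, if the arm or the gripper's body presses on something with over 40 N, if the wrist force passes 120 N, or if a joint passes its speed limit or range.

## Working session

There is one attempt and no reset: what is moved stays moved. The work goes in short steps, each a Python script; the robot and the scene stay as the last script left them, time stands still between calls to the robot, and variables do not carry over. Pictures are saved under pics/ and viewed, and the job is handed in when it is done.

```bash
ls; mkdir -p pics
cat > h.py <<'E'
import numpy as np, cv2
from workcell import *
def snap(name,fn):
    c=camera(name); cv2.imwrite('pics/'+fn+'.png',c['image']); np.savez('pics/'+fn+'.npz',**{k:np.asarray(v) for k,v in c.items()}); return c
def world(c,u,v,z=None):
    z=c['range_z'] if z is None else z
    p=np.stack([(u-c['cx'])/c['fx']*z,-(v-c['cy'])/c['fy']*z,-z,np.ones_like(z)],-1)
    return (p@np.asarray(c['cam_to_world']).T)[...,:3]
def cloud(c):
    v,u=np.mgrid[0:420,0:560].astype(float)
    return world(c,u,v)
E
python3 - <<'E'
from h import *
for n in('scene','top'):
    c=snap(n,n+'0'); print({k:c[k] for k in c if k not in('image','range_z')})
s=read_state();print(s['time'],s['eef_pos'],s['ft_force'],s['finger_gap'],s['tool_rot'])
E
```

```text
pics
{'fx': 379.36706139950996, 'fy': 379.36706139950996, 'cx': 274.99957218923885, 'cy': 205.86318459988127, 'cam_to_world': array([[ 8.43802906e-01, -4.52402340e-01,  2.88667245e-01,
         8.16599627e+02],
       [ 5.36637301e-01,  7.15450993e-01, -4.47381586e-01,
        -3.55307469e+02],
       [-4.13079032e-03,  5.32411494e-01,  8.46475598e-01,
         7.35208433e+02],
       [ 0.00000000e+00,  0.00000000e+00,  0.00000000e+00,
         1.00000000e+00]])}
{'fx': 447.94797298617283, 'fy': 447.94797298617283, 'cx': 274.2070737617717, 'cy': 206.00154084288926, 'cam_to_world': array([[-2.44201103e-02,  9.98092046e-01, -5.67091430e-02,
         5.71528054e+02],
       [-9.99578990e-01, -2.34887199e-02,  1.70329637e-02,
        -1.49419717e+00],
       [ 1.56684404e-02,  5.71012148e-02,  9.98245436e-01,
         1.08983803e+03],
       [ 0.00000000e+00,  0.00000000e+00,  0.00000000e+00,
         1.00000000e+00]])}
0.1 [137.45162314 609.37999839 203.60986844] [-0.22563118  0.40596573  0.68407417] 85.25784460661153 [[ 2.19961910e-01  9.75508448e-01 -1.58680351e-04]
 [ 9.75507966e-01 -2.19961960e-01 -9.72251266e-04]
 [-9.83342965e-04  5.90642988e-05 -9.99999515e-01]]
```

View pics/scene0.png

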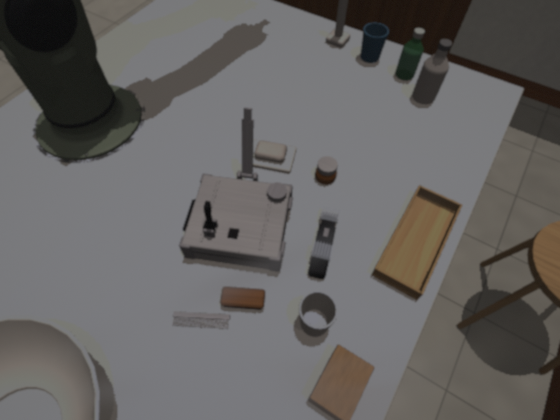

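View pics/top0.png

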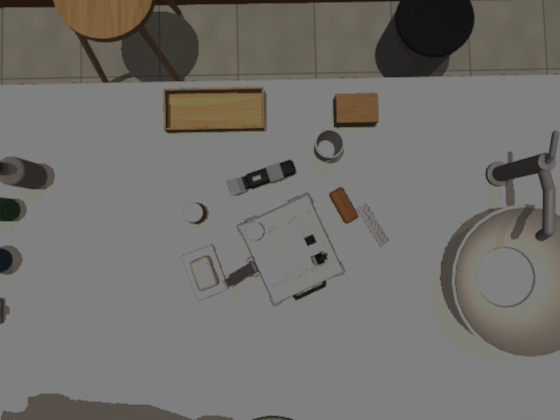

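The scene view shows the case at about (238,220). The strap leans back from (247,175) to (247,110), the lever stands near (209,215) and the tin is at (277,191). The top view shows the lid centred near (290,248), with the strap out to (230,278) and the lever at (319,258). Next I'll fit the poses from both depth clouds.

```bash
cat > fit.py <<'E'
from h import *
def fit(c,verbose=1):
    P=cloud(c);Z=P[...,2]
    m=((Z>58)&(Z<71)&(c['range_z']>0)).astype(np.uint8)
    n,l,st,ce=cv2.connectedComponentsWithStats(m)
    # nearest large component
    best=max(range(1,n),key=lambda i:st[i,4] if abs(P[int(ce[i][1]),int(ce[i][0]),0]-540)<90 and abs(P[int(ce[i][1]),int(ce[i][0]),1]+20)<120 else 0)
    Q=P[l==best]
    r=cv2.minAreaRect(Q[:,:2].astype(np.float32))
    return P,Q,r
if __name__=='__main__':
    for n in('scene0','top0'):
        c=dict(np.load('pics/'+n+'.npz'));P,Q,r=fit(c)
        print(n,len(Q),np.median(Q[:,2]),r)
        Z=P[...,2]; w=(np.abs(P[...,0]-540)<250)&(np.abs(P[...,1]+10)<250)
        print('table z',np.median(Z[w&(Z<25)]))
        H=P[w&(Z>74)&(Z<300)]
        for lab in [(w&(Z>76)&(Z<300))]:
            k,l,st,ce=cv2.connectedComponentsWithStats(lab.astype(np.uint8))
            for i in range(1,k):
                if st[i,4]>8:
                    q=P[l==i];print(st[i],q.mean(0).round(),q.min(0).round(),q.max(0).round())
    for n,b in (('scene0',(160,90,180,190)),('top0',(170,130,230,190))):
        im=cv2.imread(f'pics/{n}.png');x,y,w,h=b
        cv2.imwrite(f'pics/{n}z.png',np.clip(cv2.resize(im[y:y+h,x:x+w],None,fx=3,fy=3,interpolation=2)*1.7,0,255).astype(np.uint8))
E
python3 fit.py
```

```text
scene0 6530 65.73832887436203 ((531.841796875, -56.475135803222656), (202.20603942871094, 185.51795959472656), 23.38444709777832)
table z 0.936309155013646
[241 107  15  71 757] [484.  54. 146.] [466.  25.  76.] [517.  82. 218.]
[267 182  20  18 273] [575.  23.  82.] [555.   4.  76.] [595.  45.  87.]
[202 200  15  36 315] [ 515. -122.  115.] [ 496. -136.   76.] [ 525. -102.  167.]
[298 290  38  40 296] [ 760. -148.   84.] [ 736. -183.   76.] [ 790. -116.   89.]
top0 6268 64.74335701345206 ((530.36572265625, -54.43843078613281), (202.21800231933594, 183.24465942382812), 23.38062286376953)
table z -0.12500895343305274
[315 134  30  25 143] [ 760. -148.   84.] [ 735. -181.   76.] [ 790. -114.   88.]
[246 223  18  18 264] [573.  27.  82.] [553.   8.  77.] [592.  46.  87.]
[312 252  16  14 139] [ 510. -113.  112.] [ 494. -134.   77.] [ 523. -100.  167.]
[223 263  32  26 373] [482.  58. 152.] [463.  30.  76.] [503.  86. 218.]
```

```bash
cat >> h.py <<'E'
CX,CY,YAW=531.1,-55.5,np.radians(23.38)
XC=np.array([np.cos(YAW),np.sin(YAW),0]);YC=np.array([-np.sin(YAW),np.cos(YAW),0])
def c2w(p): return np.array([CX,CY,0])+p[0]*XC+p[1]*YC+np.array([0,0,p[2]])
def w2c(P):
    d=P-np.array([CX,CY,0]); return np.stack([d@XC,d@YC,P[...,2]],-1)
def R(xaxis):
    z=np.array([0,0,-1.]);return np.stack([xaxis,np.cross(z,xaxis),z],1)
E
cat > meas.py <<'E'
from h import *
def meas(c):
    C=w2c(cloud(c)); x,y,z=C[...,0],C[...,1],C[...,2]
    s=C[(abs(x)<25)&(z>78)&(z<260)&(y>-75)&(y<200)&~((x>20)&(z<95))]
    L=C[(x>-75)&(x<60)&(y>-70)&(y<-25)&(z>88)&(z<200)]
    T=C[(x>40)&(y>20)&(z>76)&(z<95)&(x<100)&(y<92)]
    for n,q in(('strap',s),('lever',L),('tin',T)):
        if len(q)<5: print(n,len(q));continue
        print(n,len(q),'mean',q.mean(0).round(1),'min',q.min(0).round(1),'max',q.max(0).round(1),'top',q[q[:,2]>q[:,2].max()-8].mean(0).round(1))
    if len(s)>20:
        f=np.polyfit(s[:,2],s[:,1],1);print('strap angle',np.pi/2+np.arctan(f[0]),'y at z70',np.polyval(f,70))
    if len(L)>20:
        f=np.polyfit(L[:,2],L[:,0],1);print('lever angle',np.pi/2-np.arctan(f[0]),'x at 80',np.polyval(f,80))
if __name__=='__main__':
    for n in('scene0','top0'): print(n);meas(dict(np.load('pics/'+n+'.npz')))
E
python3 meas.py
python3 - <<'E'
from h import *
for x in (XC,-XC,YC,-YC):
    for p in ((0,170,200),(0,46,73),(-70,-48,160),(20,-48,85)):
        q=inverse_kinematics(c2w(p),R(x)); print(p,None if q is None else np.round(q,2))
E
```

```text
scene0
strap 736 mean [  0.2 119.8 148.1] min [-18.2  84.3  78. ] max [ 16.4 150.3 217.9] top [ -0.3 144.6 214. ]
lever 257 mean [-40.6 -53.4 122.3] min [-55.8 -65.   88. ] max [-33.5 -35.8 167.1] top [-37.7 -51.3 164.2]
tin 273 mean [72.  54.8 82.4] min [51.6 35.5 76.2] max [91.9 76.4 86.7] top [71.9 55.3 82.6]
strap angle 1.9268747791068985 y at z70 90.78356804199495
lever angle 1.4837132616191209 x at 80 -44.26032865244251
top0
strap 372 mean [1.000e-01 1.240e+02 1.522e+02] min [-18.   93.9  78.1] max [ 19.  151.8 218.4] top [-1.000e-01  1.481e+02  2.141e+02]
lever 101 mean [-42.  -44.5 122.8] min [-56.9 -61.5  88. ] max [-33.7 -32.6 166.9] top [-38.  -46.7 163.6]
tin 264 mean [71.3 59.1 81.7] min [51.1 38.7 76.6] max [91.5 79.  86.5] top [71.2 59.1 81.9]
strap angle 1.9311001203522284 y at z70 93.02405396395645
lever angle 1.472008067038857 x at 80 -46.258868171415266
(0, 170, 200) [-0.7   0.31  0.45  2.01 -0.18  0.86  0.26]
(0, 46, 73) [-0.33  0.57  0.33  2.01 -0.31  0.61  0.61]
(-70, -48, 160) [-0.46  0.52  0.82  1.99 -0.51  0.85  1.06]
(20, -48, 85) [-0.25  0.65  0.45  1.85 -0.4   0.73  0.83]
(0, 170, 200) [-1.18  0.6   1.24  2.02 -0.68  1.02 -2.34]
(0, 46, 73) [-0.83  0.99  1.22  2.04 -1.14  1.04 -1.75]
(-70, -48, 160) [-0.65  0.76  1.23  2.   -0.85  1.03 -1.74]
(20, -48, 85) [-0.64  1.03  1.22  1.87 -1.11  1.12 -1.71]
(0, 170, 200) [-0.49  0.29  0.18  2.   -0.07  0.86  1.71]
(0, 46, 73) [-0.15  0.54  0.07  2.   -0.07  0.6   1.95]
(-70, -48, 160) [-0.18  0.42  0.42  1.98 -0.24  0.79  2.35]
(20, -48, 85) [-0.02  0.6   0.11  1.84 -0.1   0.71  2.12]
(0, 170, 200) [-0.91  0.36  0.73  2.01 -0.31  0.88 -1.17]
(0, 46, 73) [-0.5   0.62  0.57  2.02 -0.55  0.65 -0.73]
(-70, -48, 160) [-0.62  0.69  1.15  2.   -0.78  0.98 -0.24]
(20, -48, 85) [-0.37  0.7   0.64  1.85 -0.58  0.78 -0.59]
```

View pics/scene0z.png

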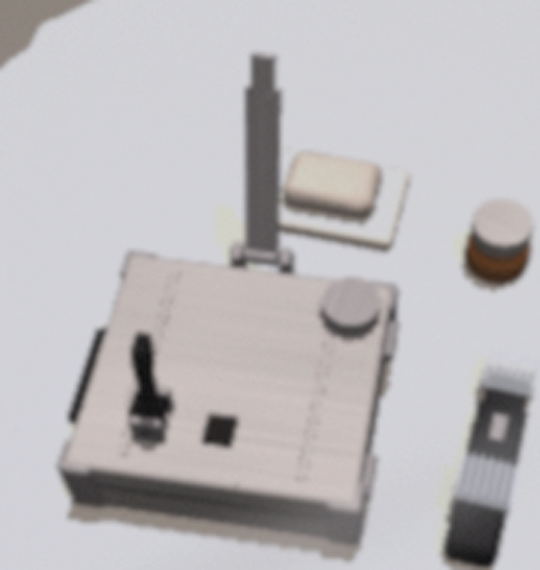

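The case frame fits both views: yaw 23.4°, strap at about 1.92 rad, lever at about 1.48 rad. Next I close the fingers and swing the strap.

```bash
cat > s1.py <<'E'
from h import *
clamp()
movep(c2w((0,225,245)),R(XC))
movel(c2w((0,190,200)),max_speed=150)
s=read_state();f0=s['ft_force'].copy() if hasattr(s['ft_force'],'copy') else np.array(s['ft_force']);print(s['time'],s['finger_gap'],f0)
g=movel(c2w((0,140,200)),max_speed=80,guard=8)
s=read_state();print(g,s['time'],w2c(np.array(s['eef_pos'])),np.array(s['ft_force'])-f0)
if not g:
    snap('scene','scene1');snap('top','top1')
E
python3 s1.py
python3 - <<'E'
from meas import *
import os
if os.path.exists('pics/top1.npz'):
  meas(dict(np.load('pics/scene1.npz')))
E
```

```text
3.3917 -0.09547999495016267 [ 0.61174996 -0.90012533 -0.40377478]
False 4.1667 [4.17259924e-02 1.40425779e+02 2.00010903e+02] [0.2237491  1.26597521 1.0339552 ]
strap 907 mean [  0.3 121.2 166.2] min [-19.9  83.2  78. ] max [ 19.4 146.4 260. ] top [  0.7 129.6 256.3]
lever 253 mean [-40.5 -53.4 123.2] min [-55.5 -65.4  88. ] max [-33.2 -35.7 167.4] top [-37.7 -51.4 164.3]
tin 274 mean [72.  54.8 82.3] min [51.6 36.  76.7] max [92.  77.7 85.2] top [72.1 55.  82.4]
strap angle 1.7840870412440746 y at z70 100.31538837073903
lever angle 1.4811874098402569 x at 80 -44.34876869981316
```

View pics/scene1.png

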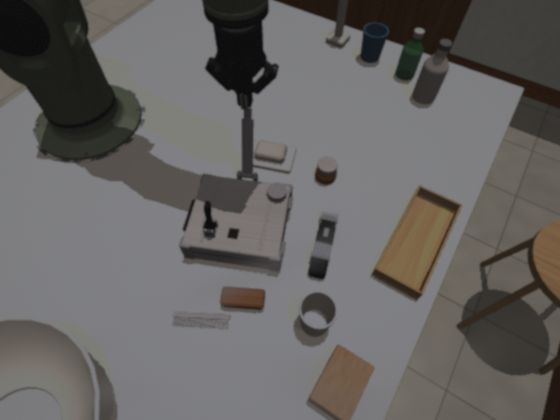

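The fingers at about (245,95) sit behind the strap tip at (247,105), on centre. The strap has begun to turn and the lever and tin haven't moved. I'll carry on along the arc.

```bash
cat > s2.py <<'E'
from h import *
f0=np.array([0.61,-0.90,-0.40])
def st(t):
    s=read_state();print(t,round(s['time'],2),w2c(np.array(s['eef_pos'])).round(1),(np.array(s['ft_force'])-f0).round(1))
h=11
ok=not movel(c2w((0,108.5,200)),max_speed=80,guard=8);st('up')
for a in np.linspace(1.57,0.1,8)[1:]:
    if not ok: break
    r=65+65*a/1.57
    y=95-r*np.cos(a)+2.5*np.sin(a)+h; z=70+r*np.sin(a)+2.5*np.cos(a)
    ok=not movel(c2w((0,y,z)),max_speed=90,guard=9); st(round(a,2))
if ok:
    g=movel(c2w((0,38,70)),max_speed=25,guard=8); st(g)
E
python3 s2.py
```

```text
up 4.81 [ -0.  108.7 199.9] [-1.2  1.3  0.2]
1.36 5.27 [-1.000e-01  8.330e+01  1.891e+02] [-0.3  1.2  0. ]
1.15 5.7 [-1.000e-01  6.250e+01  1.738e+02] [-0.4  0.6  0.3]
0.94 6.12 [ -0.2  46.7 155.3] [-1.1  0.7  0.9]
0.73 6.52 [ -0.4  36.6 134.9] [-0.5  0.4  0.4]
0.52 6.9 [ -0.2  32.2 115. ] [-0.3  0.8  1. ]
0.31 7.26 [-0.1 32.7 96.2] [-0.6  0.4  0.4]
0.1 7.6 [-0.1 37.5 79.4] [0.  1.  0.3]
False 8.12 [-0.1 37.9 70. ] [-0.6  0.4  1.2]
```

Run:
```python
from meas import *
meas(snap('scene','scene2')); snap('top','top2')
s=read_state();print(s['eef_pos'],s['ft_force'])
for n,b in (('scene2',(160,90,180,190)),('top2',(170,130,230,190))):
        im=cv2.imread(f'pics/{n}.png');x,y,w,h=b
        cv2.imwrite(f'pics/{n}z.png',np.clip(cv2.resize(im[y:y+h,x:x+w],None,fx=3,fy=3,interpolation=2)*1.7,0,255).astype(np.uint8))
```

```text
strap 975 mean [  2.4  16.3 191. ] min [-24.9  -3.6  80.6] max [ 25.   98.5 259.9] top [  2.1   1.2 256.3]
lever 256 mean [-40.4 -53.4 122.4] min [-56.2 -65.1  88. ] max [-33.1 -36.5 167.1] top [-37.6 -51.4 164.4]
tin 275 mean [72.  54.8 82.5] min [51.9 35.  76.1] max [91.8 78.5 85.8] top [71.9 55.1 82.6]
strap angle 1.3239136068284538 y at z70 46.74816282257318
lever angle 1.4875775113854521 x at 80 -43.89779196248915
[516.0689192  -20.66114831  70.05917141] [ 0.38805822  0.33915541 -0.68614669]
```

View pics/scene2z.png

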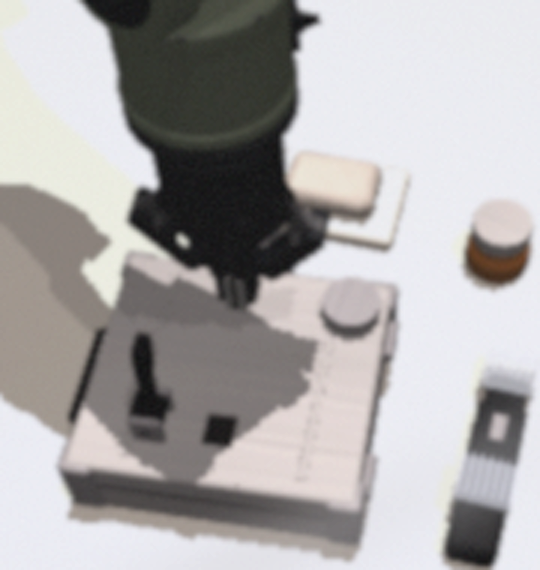

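View pics/top2z.png

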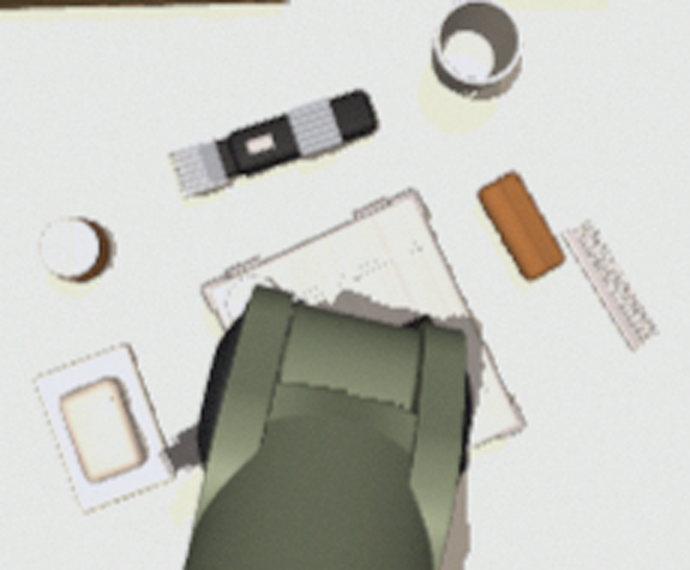

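View pics/scene2.png

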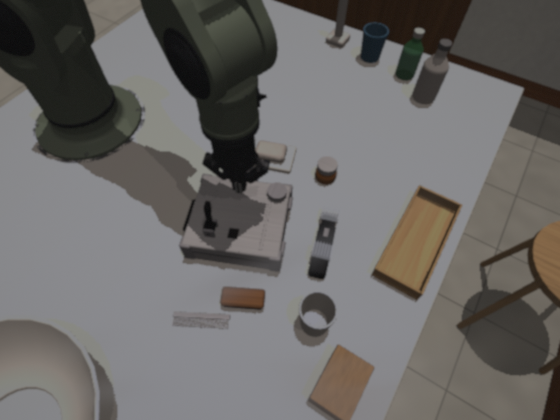

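The strap doesn't lie under the finger: its tip still shows at about (230,278) in the top view. I'll raise the tool clear and look.

Run:
```python
from meas import *
movel(c2w((0,36,250)),max_speed=200)
s=read_state();print(s['time'],s['finger_gap'])
c=snap('scene','scene3');meas(c); d=snap('top','top3')
C=w2c(cloud(c));
for c in(c,d):
    C=w2c(cloud(c));x,y,z=C[...,0],C[...,1],C[...,2]
    q=C[(abs(x)<20)&(y>100)&(z>78)&(z<240)];f=np.polyfit(q[:,2],q[:,1],1);print(len(q),q.min(0),q.max(0),np.pi/2+np.arctan(f[0]))
for n,b in (('scene3',(160,60,180,190)),('top3',(170,130,230,190))):
        im=cv2.imread(f'pics/{n}.png');x,y,w,h=b
        cv2.imwrite(f'pics/{n}z.png',np.clip(cv2.resize(im[y:y+h,x:x+w],None,fx=3,fy=3,interpolation=2)*1.7,0,255).astype(np.uint8))
im=cv2.imread('pics/scene1.png');cv2.imwrite('pics/scene1z.png',np.clip(cv2.resize(im[20:210,160:340],None,fx=3,fy=3,interpolation=2)*1.7,0,255).astype(np.uint8))
```

```text
9.275 0.2418096614282412
strap 705 mean [  0.4 118.2 143.7] min [-16.6  87.1  78. ] max [ 19.8 145.2 214.7] top [  4.5 142.9 210.5]
lever 247 mean [-40.5 -53.5 123.7] min [-56.8 -64.9  88. ] max [-33.3 -36.7 167.2] top [-37.6 -51.3 164.3]
tin 273 mean [72.1 54.9 82.4] min [51.6 35.4 76.3] max [91.8 77.1 86.4] top [71.8 55.1 82.5]
strap angle 1.9281173696846559 y at z70 90.67203746331353
lever angle 1.4783506552986667 x at 80 -44.573830958245345
619 [-12.05239063 100.06190665  90.35787223] [ 12.40769561 145.20852157 214.74547416] 1.9239013179915616
20 [ -7.06994474 145.2245344  211.60262789] [  7.85316654 151.55808396 218.23913757] 1.5439374222965732
```

View pics/scene3z.png

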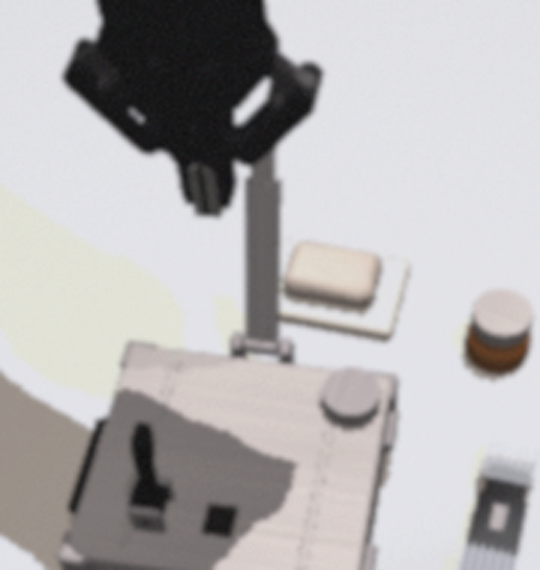

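View pics/scene1z.png

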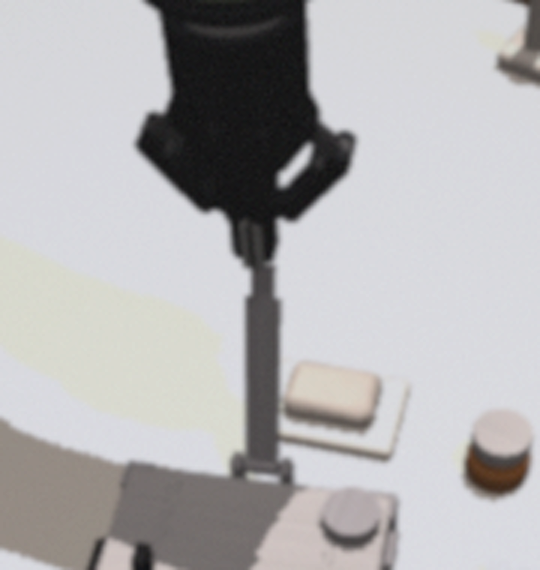

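Run:
```python
from meas import *
for n,tcp in(('scene1',(0,140.4,200)),('scene2',(0,38,70)),('scene3',(0,36,250))):
    c=dict(np.load('pics/'+n+'.npz'));C=w2c(cloud(c));x,y,z=C[...,0],C[...,1],C[...,2]
    q=C[(abs(x)<25)&(abs(y-tcp[1])<40)&(z>tcp[2]-15)&(z<tcp[2]+60)]
    M=np.linalg.inv(c['cam_to_world']);p=M@np.append(c2w(tcp),1);print(n,'tcp px',c['cx']+c['fx']*p[0]/-p[2],c['cy']-c['fy']*p[1]/-p[2])
    for z0 in range(int(tcp[2])-15,int(tcp[2])+60,5):
        s=q[(q[:,2]>=z0)&(q[:,2]<z0+5)]
        if len(s): print(z0,len(s),'x',s[:,0].min().round(),s[:,0].max().round(),'y',s[:,1].min().round(),np.median(s[:,1]).round(),s[:,1].max().round())
s=read_state();print(w2c(s['eef_pos']),s['tool_rot'])
```

```text
scene1 tcp px 246.59191342971556 115.98021163271329
185 29 x -11.0 11.0 y 132.0 134.0 136.0
190 32 x -11.0 11.0 y 134.0 136.0 140.0
195 26 x -9.0 9.0 y 134.0 138.0 141.0
200 20 x -7.0 7.0 y 136.0 140.0 142.0
205 20 x -7.0 7.0 y 139.0 142.0 145.0
210 17 x -7.0 7.0 y 141.0 144.0 146.0
215 4 x 3.0 7.0 y 142.0 144.0 145.0
230 16 x -12.0 5.0 y 126.0 128.0 132.0
235 31 x -14.0 12.0 y 125.0 130.0 139.0
240 29 x -14.0 12.0 y 125.0 130.0 144.0
245 32 x -15.0 12.0 y 125.0 130.0 137.0
250 34 x -14.0 12.0 y 126.0 129.0 140.0
255 38 x -14.0 13.0 y 125.0 130.0 141.0
scene2 tcp px 241.1822805853188 195.77126523954146
60 155 x -25.0 25.0 y -2.0 33.0 77.0
65 457 x -25.0 25.0 y -2.0 28.0 78.0
70 1 x -18.0 -18.0 y 22.0 22.0 22.0
100 8 x -10.0 3.0 y 23.0 25.0 30.0
105 14 x -12.0 11.0 y 24.0 25.0 38.0
110 23 x -14.0 12.0 y 24.0 27.0 34.0
115 18 x -15.0 12.0 y 23.0 26.0 35.0
120 22 x -14.0 12.0 y 23.0 28.0 37.0
125 21 x -14.0 12.0 y 24.0 27.0 29.0
scene3 tcp px 232.53147448186022 138.09256706496802
275 2 x 5.0 5.0 y 30.0 30.0 30.0
280 21 x -11.0 6.0 y 22.0 23.0 28.0
285 42 x -15.0 12.0 y 21.0 26.0 41.0
290 38 x -14.0 12.0 y 22.0 25.0 38.0
295 43 x -15.0 12.0 y 21.0 26.0 37.0
300 44 x -14.0 12.0 y 22.0 26.0 39.0
305 40 x -14.0 12.0 y 21.0 25.0 36.0
[ -0.4539983   36.19083582 249.00773829] [[ 9.17913021e-01  3.96778139e-01 -1.67167700e-03]
 [ 3.96778146e-01 -9.17914476e-01 -3.41480773e-04]
 [-1.66994862e-03 -3.49835254e-04 -9.99998544e-01]]
```

The camera clouds show the real fingertips about 30 mm above the reported TCP in three different poses. The fingers therefore passed over the strap without touching it, and nothing has moved. I'll allow for that offset and repeat, checking contact this time.

```bash
cat >> h.py <<'E'
OFF=30.
def T(p): return c2w((p[0],p[1],p[2]-OFF))
def st(t):
    s=read_state();p=w2c(np.array(s['eef_pos']));p[2]+=OFF;print(t,round(s['time'],2),p.round(1),np.array(s['ft_force']).round(1))
E
cat > s3.py <<'E'
from meas import *
for p in((0,45,72),(20,-48,85)):
    print(inverse_kinematics(T(p),R(XC)) is not None,inverse_kinematics(T(p),R(YC)) is not None)
movel(T((0,200,280)),max_speed=250)
movel(T((0,190,195)),max_speed=200)
st('pre')
g=movel(T((0,135,195)),max_speed=80,guard=8); st(g)
c=snap('scene','scene4'); snap('top','top4')
C=w2c(cloud(c));x,y,z=C[...,0],C[...,1],C[...,2]
q=C[(abs(x)<13)&(y>80)&(y<160)&(z>90)&(z<185)];f=np.polyfit(q[:,2],q[:,1],1);print('angle',np.pi/2+np.arctan(f[0]))
im=cv2.imread('pics/scene4.png');cv2.imwrite('pics/scene4z.png',np.clip(cv2.resize(im[20:210,160:340],None,fx=3,fy=3,interpolation=2)*1.7,0,255).astype(np.uint8))
E
python3 s3.py
```

```text
True True
True True
pre 10.76 [  0.2 189.1 195.6] [0.3 0.3 0.8]
False 11.59 [  0.  135.3 195. ] [-0.5 -0.4  0.6]
angle 1.7257267811423023
```

View pics/scene4z.png

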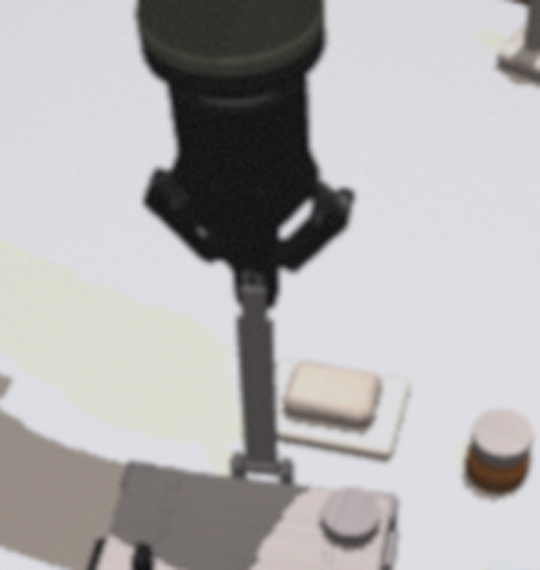

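The strap tip at about (253,290) in the zoom now rests against the finger, and the strap has turned to about 1.73 rad. I continue along the arc.

```bash
cat > s4.py <<'E'
from meas import *
h=11.5
ok=not movel(T((0,97.5+h,195)),max_speed=80,guard=8);st('up')
for a in np.linspace(1.57,0.12,8)[1:]:
    if not ok: break
    r=70+55*a/1.57
    y=95-r*np.cos(a)+2.5*np.sin(a)+h; z=70+r*np.sin(a)+2.5*np.cos(a)
    ok=not movel(T((0,y,z)),max_speed=90,guard=9); st(round(a,2))
if ok:
    g=movel(T((0,30,68)),max_speed=25,guard=8); st(g)
snap('scene','scene5')
im=cv2.imread('pics/scene5.png');cv2.imwrite('pics/scene5z.png',np.clip(cv2.resize(im[90:280,160:340],None,fx=3,fy=3,interpolation=2)*1.7,0,255).astype(np.uint8))
E
python3 s4.py
```

```text
up 12.17 [-1.000e-01  1.089e+02  1.949e+02] [ 0.2 -0.3  0.3]
1.36 12.61 [-1.000e-01  8.480e+01  1.856e+02] [-0.1  0.8  0.7]
1.16 13.03 [-1.000e-01  6.430e+01  1.721e+02] [ 0.3 -0.1 -0.4]
0.95 13.44 [ -0.3  48.3 155.1] [-0.3  0.4  0. ]
0.74 13.83 [ -0.5  37.2 136.1] [-0.3 -0.   0.6]
0.53 14.21 [ -0.3  31.4 117. ] [0.2 0.2 0.6]
0.33 14.57 [-0.2 30.2 98.4] [ 0.2 -0.3  0.5]
0.12 14.91 [-0.2 33.3 81.3] [ 1.  -0.7  0.8]
True 15.29 [ 0.4 31.6 75.1] [-3.6  2.3 19.8]
```

View pics/scene5z.png

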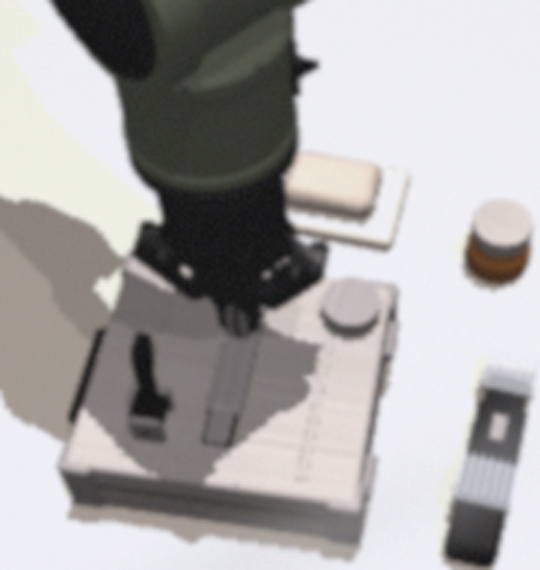

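The strap now lies flat with its tip over the black pad at (220,435), and the firm stop showed about 20 N. Now I release it and push the lever.

```bash
sed -i 's/^OFF=30./OFF=28./' h.py
cat > s5.py <<'E'
from meas import *
movel(T((0,31,240)),max_speed=200)
meas(snap('scene','scene6')); snap('top','top6')
movep(T((-90,-48,210)),R(YC)); st('above')
movel(T((-80,-48,146)),max_speed=120); st('pre')
g=movel(T((-50,-48,146)),max_speed=60,guard=7); st(g)
im=snap('scene','scene7')['image'];cv2.imwrite('pics/scene7z.png',np.clip(cv2.resize(im[90:280,140:320],None,fx=3,fy=3,interpolation=2)*1.7,0,255).astype(np.uint8))
E
python3 s5.py
```

```text
strap 119 mean [  0.3  25.2 240.4] min [-20.   16.1  78. ] max [ 19.7  95.4 260. ] top [  0.7  20.9 256.3]
lever 256 mean [-40.5 -53.5 122.7] min [-55.7 -65.3  88. ] max [-33.1 -36.6 167.7] top [-37.7 -51.3 164.5]
tin 276 mean [72.1 54.8 82.4] min [51.6 36.3 76.1] max [91.9 77.9 85.6] top [72.  55.1 82.5]
strap angle 1.1937986113276773 y at z70 92.65425116916424
lever angle 1.4834105741890409 x at 80 -44.24957568072197
above 17.95 [-89.8 -47.8 209.9] [ 0.  -0.4  0.6]
pre 18.64 [-79.9 -48.1 146.4] [-0.1  0.4 -0.6]
False 19.29 [-50.  -47.9 145.9] [ 0.1 -0.8 -0.4]
```

View pics/scene7z.png

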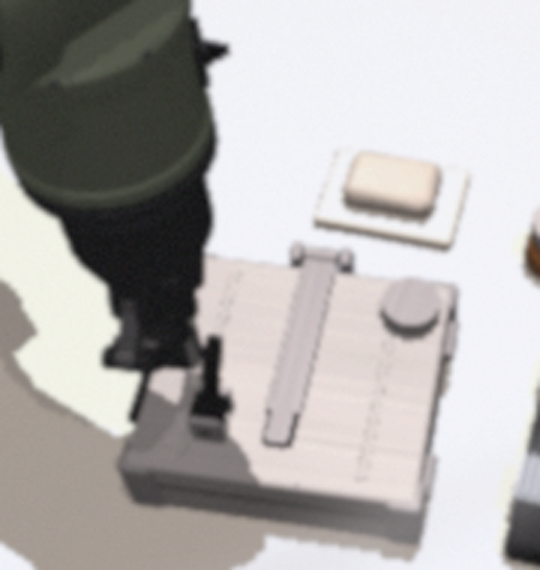

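The strap lies flat, running from (320,260) to (280,440) in the zoom. The finger is beside the lever at (213,345), so I drive the lever down.

```bash
cat > s6.py <<'E'
from meas import *
h=11.5; ok=True
for b in np.linspace(1.38,0.1,8):
    if not ok: break
    r=68
    x=-45+r*np.cos(b)-5*np.sin(b)-h; z=80+r*np.sin(b)+5*np.cos(b)
    ok=not movel(T((x,-48,z)),max_speed=70,guard=12); st(round(b,2))
if ok:
    g=movel(T((11,-48,78)),max_speed=20,guard=14); st(g)
im=snap('scene','scene8')['image'];cv2.imwrite('pics/scene8z.png',np.clip(cv2.resize(im[90:280,140:320],None,fx=3,fy=3,interpolation=2)*1.7,0,255).astype(np.uint8))
E
python3 s6.py
```

```text
1.38 19.59 [-48.4 -48.  147.9] [0.7 1.1 0.1]
1.2 19.92 [-36.2 -47.9 145. ] [-1.1  0.7 -0.8]
1.01 20.24 [-24.7 -47.8 140.1] [ 0.5 -0.1 -0.6]
0.83 20.57 [-14.1 -47.8 133.3] [ 0.4  1.1 -0.3]
0.65 20.89 [ -5.3 -47.9 124.7] [ 0.2  0.4 -0.8]
0.47 21.22 [  2.  -47.9 114.7] [-0.1  0.6  0.1]
0.28 21.54 [  7.3 -47.9 103.6] [ 0.7  0.4 -0.2]
0.1 21.87 [ 10.5 -47.9  91.5] [-0.6  0.  -0.6]
True 22.32 [ 11.5 -48.2  85.5] [-3.5  1.5 16.1]
```

View pics/scene8z.png

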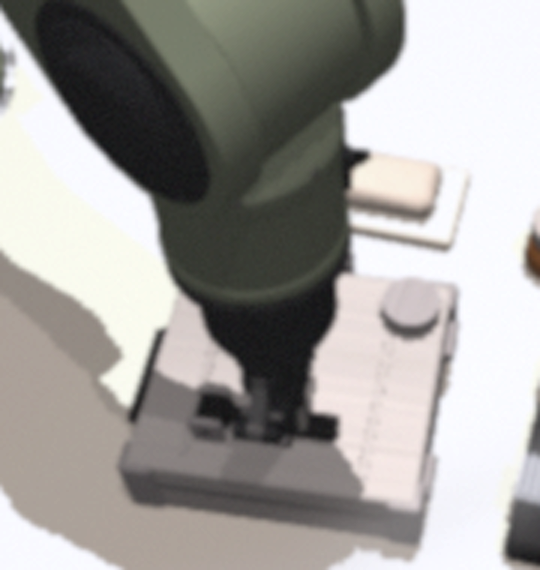

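```bash
cat > s7.py <<'E'
from meas import *
from fit import fit
movel(T((11,-48,200)),max_speed=150)
movep(np.array([380,250,300.]),R(YC)); st('away')
for n in('scene','top'):
    c=snap(n,n+'9'); C=w2c(cloud(c));x,y,z=C[...,0],C[...,1],C[...,2]
    c0=dict(np.load(f'pics/{n}0.npz'))
    print(n,'case',fit(c)[2],'was',fit(c0)[2])
    q=C[(x>-20)&(x<36)&(abs(y+48)<4)&(z>60)&(z<200)];f=np.polyfit(q[:,0],q[:,2],1);print('lever slope',f[0],'z top at pivot,tip',np.polyval(f,[-45,40]),len(q))
    q=C[(abs(x)<6)&(y>-35)&(y<80)&(z>60)&(z<200)];f=np.polyfit(q[:,1],q[:,2],1);print('strap slope',f[0],np.polyval(f,[95,-60]),len(q))
    q=C[(x>40)&(y>20)&(z>76)&(z<95)&(x<100)&(y<92)];print('tin',q.mean(0))
    im=c['image'];b=(160,130,180,190) if n=='scene' else (170,130,230,190);X,Y,w,h=b
    cv2.imwrite(f'pics/{n}9z.png',np.clip(cv2.resize(im[Y:Y+h,X:X+w],None,fx=3,fy=3,interpolation=2)*1.7,0,255).astype(np.uint8))
E
python3 s7.py
```

```text
away 24.8 [-17.2 339.5 327.6] [-0.8 -0.  -0.1]
scene case ((531.8326416015625, -56.33363342285156), (202.10568237304688, 186.2986297607422), 23.42613983154297) was ((531.841796875, -56.475135803222656), (202.20603942871094, 185.51795959472656), 23.38444709777832)
lever slope 0.07583896161319782 z top at pivot,tip [79.69124209 86.13755382] 101
strap slope -0.0009912972354551353 [73.18122985 73.33488092] 272
tin [72.07711542 54.83930991 82.50610775]
top case ((530.4591674804688, -54.41148376464844), (202.35519409179688, 183.5780487060547), 23.30790901184082) was ((530.36572265625, -54.43843078613281), (202.21800231933594, 183.24465942382812), 23.38062286376953)
lever slope 0.0034128213039555113 z top at pivot,tip [84.17529751 84.46538732] 85
strap slope 0.002828101134990265 [72.23605957 71.79770389] 269
tin [71.16118561 59.11283587 81.66715427]
```

View pics/scene9z.png

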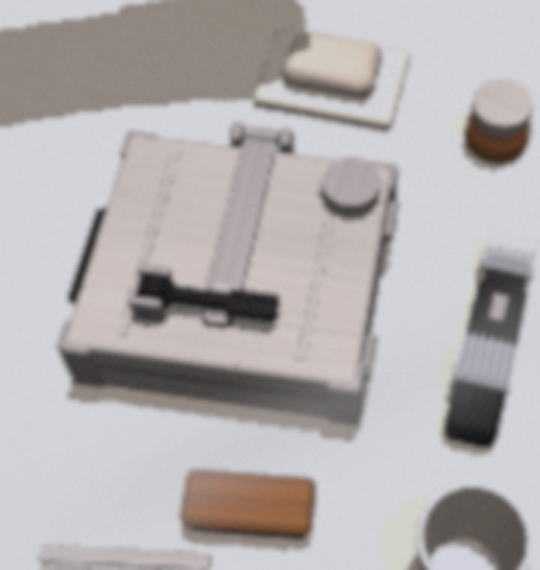

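View pics/top9z.png

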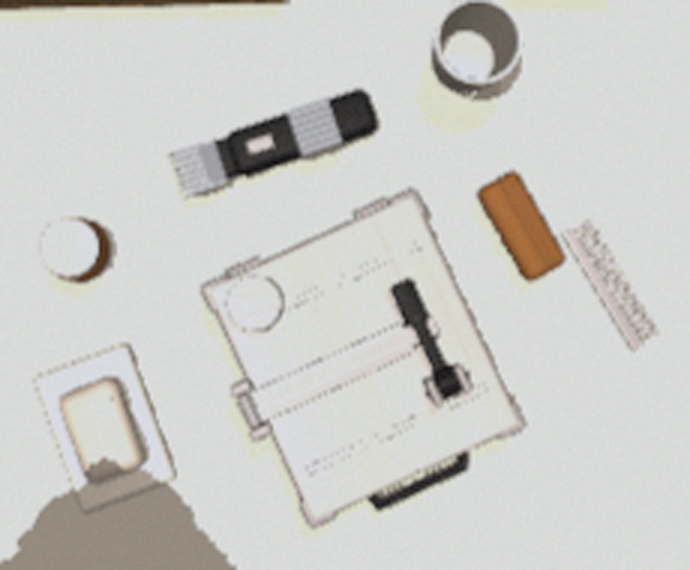

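Both views show the strap flat and the lever level across its end, and nothing else has moved. The robot is clear, so I'm handing in.

```bash
python3 -c "
from h import *
print(finish_job()); print(read_state()['time'])"
```

```text
the job is handed in; nothing more can be done
None
the job is handed in; nothing more can be done
```

The case is fastened and handed in. I swung the strap over the lid until it lay flat, then pushed the cam lever down across its end, using only closed fingers. The robot let go of both and moved clear; my last clock reading, just before the final pictures, was 24.8 s of the 48 s.

**Last checks:**
- **Strap:** its top is level at about 72–73 mm in both views, against 72.5 mm when fully flat.
- **Lever:** its top is level at about 84–84.5 mm in the top view, against 85 mm when fully down. It met a firm stop, with about 16 N on the tool.
- **Case and surroundings:** the case and the tin are within about 0.2 mm and 0.1° of where they started. The other items look unmoved in the pictures, but I did not measure them.

**What disagreed or went wrong:**
- **Fingertip position:** the real fingertips sit about 28–30 mm behind the reported TCP. My first swing passed above the strap without touching anything. I measured the offset in the images, corrected for it and repeated the swing.
- **Lever slope in the scene camera:** its fit gave 0.076 rad, where the top view gave 0.003. I think strap pixels mixed into that fit, because the pictures and the stop height both agree with a level lever.
- **Press on the strap:** it peaked near 20 N when it reached the end stop, above the 8 N guard I had set.

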